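Set the shaft collar on the flat of a polishing spindle and hold it for the set screw

TASK

The upright spindle of the polishing motor needs its collar fitted. First pinch the bare shaft near its end and turn it until a finger rests squarely on its flat and the flat faces the slotted key guide; let go, then fetch the collar from the bench and lower it over the shaft with its set screw on the flat, pointing at the guide. Finish while still holding the collar in the gripper, level and about half-way down the shaft, clear of the motor below and with the shaft's end standing out on top, so that I can tighten the screw; leave the hammer, the marker and the brass ornament where they lie.

Things in the scene. Friction and masses are not known exactly. Their poses are not given: they have to be found in the camera images.
- polisher: polishing motor, fixed: green box housing 170 x 100 mm, flat top 75 mm above the bench, on a 190 x 120 mm steel foot. Origin on the bench under the spindle axis, z up, x from the spindle to the key guide (roughly away from the robot, within 35 degrees). The box spans x = -70 to +100 mm. A round boss, 48 mm diameter, rises round the axis to 85 mm
- key_guide (a point): top middle of the slotted key guide, a steel fork of two 12 mm square posts 10 mm apart (along y) on the housing, 80 mm from the spindle axis along the polisher's x, top 120 mm above the bench
- shaft: bare steel shaft, 20 mm diameter, upright, 65 mm out of the boss; turns endlessly on its axis with a drag of about 0.06 N m and stays where left. Origin on the axis at the boss top (85 mm up); x points square out of its flat. At the start the flat faces 40 degrees or more away from the guide, either way round
- flat_mid (a point): middle of the flat's face, 125 mm above the bench. The flat is cut 4 mm deep (face 6 mm from the axis, 16 mm wide), from 13 mm above the boss to the end. A pinch square on it closes to 16 mm; 30 degrees off square to about 18 mm; on the round to 20 mm. A pinch does not pull the shaft square by itself, but turns it without slipping
- shaft_end (a point): middle of the shaft's top end, on the axis, 150 mm above the bench; rim chamfered 2.5 mm. Same axes as shaft
- collar: loose dark steel ring lying flat: outside diameter 44 mm, height 20 mm, bore 23.4 mm, about 160 g (may vary by a third). Origin at the centre of its underside, z along the bore, x along the set screw. At the start the screw points roughly away from the robot (within 46 degrees)
- screw_head (a point): outer end of the collar's set screw: 34 mm from the collar's axis, 10 mm above its underside; head 11 mm diameter, 12 mm out of the ring. The screw's nose (5 x 5 mm) sticks into the bore to 7.5 mm from the axis at the same height, so the collar passes over the shaft only with the nose over the flat, within about 15 degrees
- hammer: hammer 260 mm long with wooden handle, lying on the far part of the bench; bystander. Origin under it
- ornament: flat brass cut ornament, about 160 mm long, 4 mm thick, lying in the middle of the bench; bystander. Origin under its middle
- marker: white and black marker pen, 125 mm long, 17 mm thick, lying near the robot; bystander. Origin under it
Mind the look-alikes: they are no part of the job. Of the things that look like the collar, take the one that is farthest to the robot's right at the start.

How it is judged:
By the outcome, as a careful person would: the job done as asked, in the order asked, and still so for the second after the job is handed in, while the arm keeps its last pose, push and grip.
It also fails if it takes over 72 s, if anything falls off the work surface, if the arm or the gripper's body presses on something with over 40 N, if the wrist force passes 120 N, or if a joint passes its speed limit or range.

ROBOT

A 7-joint arm with a two-finger parallel gripper is mounted at the origin on the work surface. World frame = base frame: x ahead of the robot, y to its left, z up, the work surface at z = 0. Lengths are in m, angles in rad, forces in N, time in s.
With the tool pointing down it reaches from about 0.4 to 0.85 m from the base axis. Payload 4.5 kg.
Tool frame: the origin (TCP) lies midway between the tips of the shut fingers; the grasp point (between the pads) lies 19 mm behind it; x points along the fingers, y is the direction in which the jaws open and shut, and the axes are right-handed (so a half turn about x gives the same grasp; the last joint's range is limited). The gripper opens to 85 mm and grips with 20 to 120 N. Pads are 22 mm wide; open, the fingers measure 114 mm over their backs; the gripper's body (76 mm by 85 mm) begins 54 mm behind the grasp point. The pads swing forward as they close: fully open they stand 13 mm farther back than shut.
Start: joints at [-1.17, 0.689, -0.195, 1.565, 0.157, 0.902, -0.215], TCP at [0.224, 0.583, 0.197] pointing down, gripper open.
Joint ranges: [-3.01, 3.01], [-0.46, 2.08], [-1.47, 1.51], [0.13, 2.56], [-1, 4.14], [0.04, 2.09], [-2.66, 2.66]. Speed limits (rad/s): [2.57, 2.57, 3.14, 3.14, 3.14, 3.14, 3.14].

INTERFACE

Orientations are given as a 3x3 rotation matrix whose columns are the frame's x, y, z axes.
In Python, from bench import manip gives the robot as it stands. The module is installed in compiled form; this text tells all that it offers.
- The arm moves only by the tool jog_arm, never from a script. Its argument "targets" is a list of rows, each a list of 5 numbers: the closure in counts, from 0 (fully open) to 255 (shut), then the shift along the tool's x, y, z in cm, then the turn about the tool's x in degrees. A call has 1 to 5 rows; each row shifts and turns the pose as measured when the row begins, along the tool's axes as they then stand; what a row does not reach is not made up. A row lasts 1/12 s, in which the tool goes at most 41.7 mm and 7.16 degrees, less where a joint would pass 70% of its speed; a pose out of reach is approached as far as the arm can. A call with a gripper value outside its range is refused whole. The fingers move at their own pace and stop on an object; "squeeze" is the grip in N (left out, the last holds). Time passes only in rows, so rows that do not move let the fingers close. It gives the time, the measured TCP pose, the force and the opening at its end, in the units of the state.
- manip.get_state(): the state, without advancing time (a new reading comes with each control period).
- manip.read_camera(name): name is "side" or "top" or "wrist"; returns a dict with "pixels" (400x640x3 uint8, blue, green, red), "fovy" (degrees; the focal length in pixels is half the picture's height over the tangent of half this angle, whatever the lens; pixels are square), "cx", "cy" (the principal point, pixels), "k1" (the pictures are not rectified: a ray, as slopes to the right and down, at radius r is drawn at 1 + k1 r^2 times it, then the intrinsics apply), "world_from_camera" (4x4, takes a point from camera to world coordinates). Camera axes: x right, y down, z forward; pixel columns grow to the right and rows downward; lengths in m; the calibration is good to about 2 mm. A picture is of the moment at which its call begins. There is no depth.
- manip.close_job(): hands the job in, once; it reports no verdict.
The state is a dict: "time_s": time; "q": joint angles; "joint_vel": joint speeds; "effort": joint torques, N m; "position": TCP position; "tcp_rot": TCP orientation; "wrist_force": force on the tool from outside, world axes, zero at the start; "moment": the same for the moment, N m; "opening": finger opening in m.
Only numpy, scipy, OpenCV 4.12 (cv2) and the standard library are available. Lean on these libraries where they do the work, as an engineer would, in place of code of your own. Each camera call takes 0.05 s, during which the arm holds its last target. There are 200 camera calls.

## Working session

There is one attempt and no reset: what is moved stays moved. The work goes in short steps, Python scripts to look and compute and a tool call to move; the robot and the scene stay as the last step left them, time stands still between calls to the robot, and variables do not carry over. Pictures are saved under pics/ and viewed, about 8 in all and at most 12, crops included, and the job is handed in when it is done.

Besides the shell and the picture viewer there is one more tool, called after "Request:" as name(argument=value, ...) on one line, values as JSON. jog_arm: Moves the arm, as the interface text tells. Its arguments: {"type":"object","properties":{"targets":{"type":"array"},"squeeze":{"type":"number"}},"required":["targets"]}

```bash
mkdir -p pics
cat > h.py <<'E'
import numpy as np, cv2
from bench import manip
def shot(name,fn=None):
    c=manip.read_camera(name)
    if fn: cv2.imwrite('pics/'+fn,c['pixels'])
    return c
def f(c): return c['pixels'].shape[0]/2/np.tan(np.radians(c['fovy'])/2)
def ray(c,u,v):
    F=f(c); K=np.array([[F,0,c['cx']],[0,F,c['cy']],[0,0,1.]])
    p=cv2.undistortPoints(np.array([[[u,v]]],float),K,np.array([c['k1'],0,0,0,0.]))[0,0]
    T=np.array(c['world_from_camera']); return T[:3,3],T[:3,:3]@np.array([p[0],p[1],1])
def onz(c,u,v,z):
    o,d=ray(c,u,v); return o+d*(z-o[2])/d[2]
def proj(c,P):
    T=np.linalg.inv(np.array(c['world_from_camera'])); p=T[:3,:3]@np.array(P)+T[:3,3]
    x=p[:2]/p[2]; x=x*(1+c['k1']*(x@x)); return f(c)*x+np.array([c['cx'],c['cy']])
def st():
    s=manip.get_state(); print(s['time_s'],np.round(s['position'],4),np.round(s['tcp_rot'],3).tolist(),'F',np.round(s['wrist_force'],1),'op',round(s['opening'],4),'q',np.round(s['q'],3)); return s
E
python3 - <<'E'
from h import *
a=shot('top','top1.png');b=shot('side','side1.png')
for c in (a,b): print(c['fovy'],c['k1'],np.round(c['world_from_camera'],3).tolist())
st()
E
```

```text
45.07106936347618 -0.06550293958464667 [[0.027, -0.989, 0.146, 0.422], [-1.0, -0.028, -0.007, 0.059], [0.011, -0.146, -0.989, 1.433], [0.0, 0.0, 0.0, 1.0]]
57.058998624482015 -0.04568517042286567 [[-0.985, -0.129, 0.119, 0.492], [-0.175, 0.711, -0.681, 0.675], [0.003, -0.691, -0.722, 0.772], [0.0, 0.0, 0.0, 1.0]]
0.1 [0.224  0.5828 0.1958] [[-0.0, 0.359, 0.934], [-0.002, 0.934, -0.359], [-1.0, -0.002, 0.0]] F [ 0.7  0.1 -0.8] op 0.0856 q [-1.17   0.69  -0.195  1.566  0.157  0.903 -0.215]
```

View pics/top1.png

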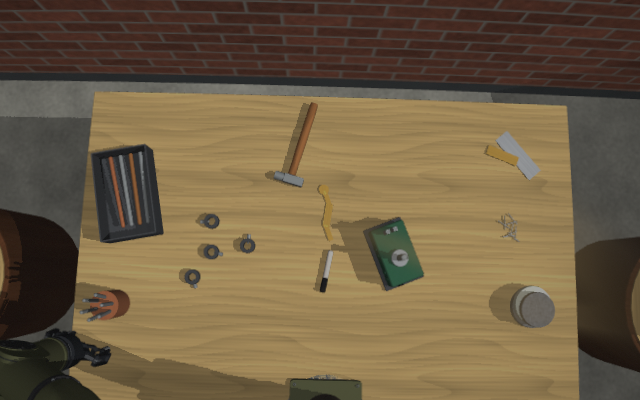

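View pics/side1.png

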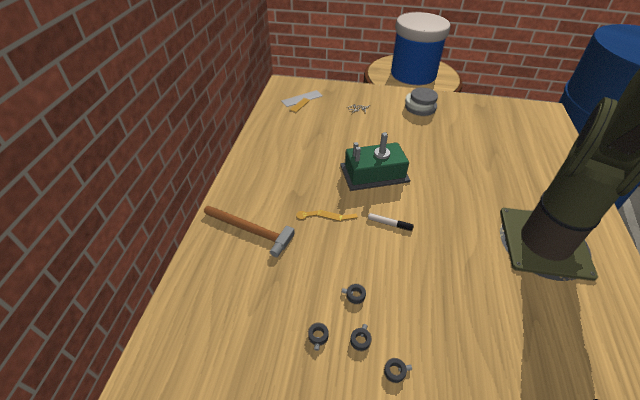

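The top view shows four rings, at (211,221), (211,252), (247,245) and (192,277). The farthest to the robot's right (−y) is (247,245). The polisher is at about (397,253), with its guide at the top. Next I'll crop these closer.

Run:
```python
from h import *
a=cv2.imread('pics/top1.png');b=cv2.imread('pics/side1.png')
r=lambda i,x,y,w,h,k:cv2.resize(i[y:y+h,x:x+w],None,fx=k,fy=k,interpolation=cv2.INTER_CUBIC)
A=r(a,360,208,70,90,4);B=r(b,335,125,80,65,4.5);C=r(a,225,225,44,40,6);D=r(b,335,275,44,40,6)
def pad(i,h,w): return cv2.copyMakeBorder(i,0,h-i.shape[0],0,w-i.shape[1],cv2.BORDER_CONSTANT)
cv2.imwrite('pics/c1.png',np.vstack([np.hstack([pad(A,360,400),pad(B,360,400)]),np.hstack([pad(C,240,400),pad(D,240,400)])]))
```

```text
(no output)
```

View pics/c1.png

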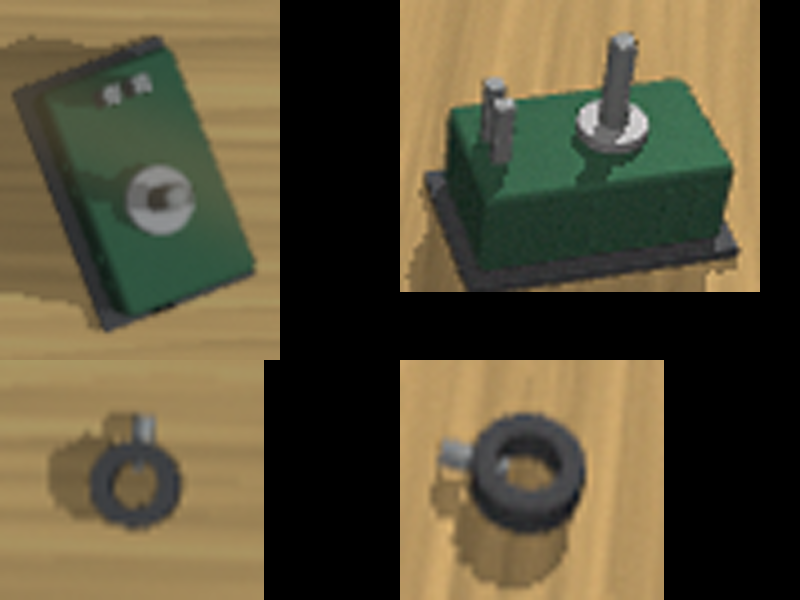

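Run:
```python
from h import *
a=shot('top');b=shot('side')
W=shot('wrist','w1.png'); print(W['fovy'],np.round(W['world_from_camera'],3).tolist())
g=lambda x,y:(360+x/4,208+y/4)
s=lambda x,y:(335+x/4.5,125+y/4.5)
def tri(p,q):
    o1,d1=ray(a,*p);o2,d2=ray(b,*q)
    k=np.linalg.lstsq(np.stack([d1,-d2],1),o2-o1,rcond=None)[0]
    x,y=o1+k[0]*d1,o2+k[1]*d2; return np.round((x+y)/2,4),np.round(np.linalg.norm(x-y),4)
print('boss',onz(a,*g(160,200),.085),onz(b,*s(612-400,124),.085))
print('end',onz(a,*g(174,193),.15),onz(b,*s(623-400,40),.15),tri(g(174,193),s(223,40)))
print('kg',onz(a,*g(127,88),.12),onz(b,*s(498-400,93),.12))
print('foot',[np.round(onz(a,*g(*p),.01)[:2],4).tolist() for p in [(14,93),(160,38),(105,329)]])
print('collar',onz(a,225+136/6,225+125/6,.02),onz(b,335+128/6,275+100/6,.02))
print('screw',onz(a,225+144/6,225+67/6,.012),onz(b,335+56/6,275+94/6,.012))
```

```text
64.72526723030782 [[0.358, 0.888, 0.287, 0.15], [0.934, -0.34, -0.111, 0.611], [-0.001, 0.308, -0.951, 0.374], [0.0, 0.0, 0.0, 1.0]]
boss [ 0.45352677 -0.19599457  0.085     ] [ 0.45436239 -0.19000822  0.085     ]
end [ 0.4568339  -0.19302829  0.15      ] [ 0.45578899 -0.19296434  0.15      ] (array([ 0.4563, -0.193 ,  0.15  ]), np.float64(0.001))
kg [ 0.52829494 -0.16644254  0.12      ] [ 0.52924    -0.16391183  0.12      ]
foot [[0.5313, -0.1014], [0.5751, -0.2099], [0.3607, -0.1703]]
collar [0.47846296 0.2376714  0.02      ] [0.47984633 0.24077062 0.02      ]
screw [0.50725582 0.23603465 0.012     ] [0.50733577 0.23842219 0.012     ]
```

Request:
jog_arm(targets=[[0,-0.5,-2,3.5,0],[0,-0.5,-2,3.5,0],[0,-0.5,-2,3.5,0],[0,-0.5,-2,3.5,0],[0,-0.5,-2,3.5,0]])

```text
time_s: 0.67
position: [0.3443, 0.4328, 0.2185]
tcp_rot: [[-0.009, 0.337, 0.941], [0.006, 0.942, -0.337], [-1.0, 0.002, -0.011]]
wrist_force: [0.8, 0.4, 0.9]
opening: 0.0853
```

Request:
jog_arm(targets=[[0,-0.4,-2,3.5,0],[0,-0.4,-2,3.5,0],[0,-0.4,-2,3.5,0],[0,-0.4,-2,3.5,0],[0,-0.4,-2,3.5,0]])

```text
time_s: 1.08
position: [0.4785, 0.2735, 0.2376]
tcp_rot: [[-0.009, 0.336, 0.942], [0.006, 0.942, -0.336], [-1.0, 0.003, -0.01]]
wrist_force: [0.4, 0.3, -0.1]
opening: 0.0856
```

Request:
jog_arm(targets=[[0,0,-3.9,1.2,0],[0,0,-3.9,1.2,0],[0,0,-3.9,1.2,0],[0,0,-3.9,1.2,0],[0,0,-3.9,1.2,0]])

```text
time_s: 1.5
position: [0.4767, 0.0656, 0.2365]
tcp_rot: [[0.001, 0.34, 0.94], [0.01, 0.94, -0.34], [-1.0, 0.01, -0.003]]
wrist_force: [0.4, 0.6, -0.1]
opening: 0.0854
```

Request:
jog_arm(targets=[[0,0,-3.7,1.0,0],[0,0,-3.7,1,0],[0,0,-3.7,1,0],[0,0,-3.7,1,0],[0,0,-3.7,1,0]])

```text
time_s: 1.92
position: [0.4585, -0.1354, 0.2351]
tcp_rot: [[0.003, 0.34, 0.94], [0.009, 0.94, -0.34], [-1.0, 0.01, -0.001]]
wrist_force: [0.8, 0.8, -0.1]
opening: 0.0856
```

Request:
jog_arm(targets=[[0,0,-3.2,1,0],[0,0,-3.2,0.7,0],[0,0,0,0,0],[0,0,0,0,0]])

```text
time_s: 2.25
position: [0.4487, -0.2168, 0.2343]
tcp_rot: [[0.002, 0.357, 0.934], [0.004, 0.934, -0.357], [-1.0, 0.004, 0.001]]
wrist_force: [0.1, 0.7, 0.2]
opening: 0.0853
```

Run:
```python
from h import *
s=st();W=shot('wrist','w2.png')
for n,P in dict(end=(.456,-.193,.15),kg=(.5288,-.165,.12),boss=(.455,-.193,.085)).items(): print(n,proj(W,P))
```

```text
2.25 [ 0.4487 -0.2168  0.2343] [[0.002, 0.357, 0.934], [0.004, 0.934, -0.357], [-1.0, 0.004, 0.001]] F [0.1 0.7 0.2] op 0.0853 q [ 0.531  0.478 -0.259  1.889  0.16   0.794  1.392]
end [347.82643981 194.97654368]
kg [394.93409203 241.39509216]
boss [342.0584047  176.86105469]
```

View pics/w2.png

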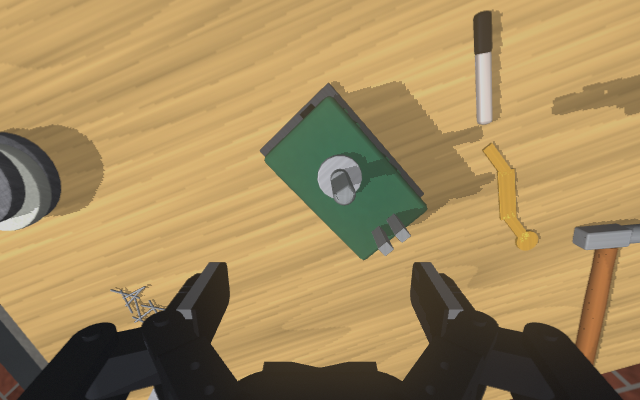

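Run:
```python
from h import *
i=cv2.imread('pics/w2.png')[140:270,290:440]
cv2.imwrite('pics/w2c.png',cv2.resize(i,None,fx=5,fy=4.6*5/4.6*.92,interpolation=cv2.INTER_CUBIC))
```

```text
(no output)
```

View pics/w2c.png

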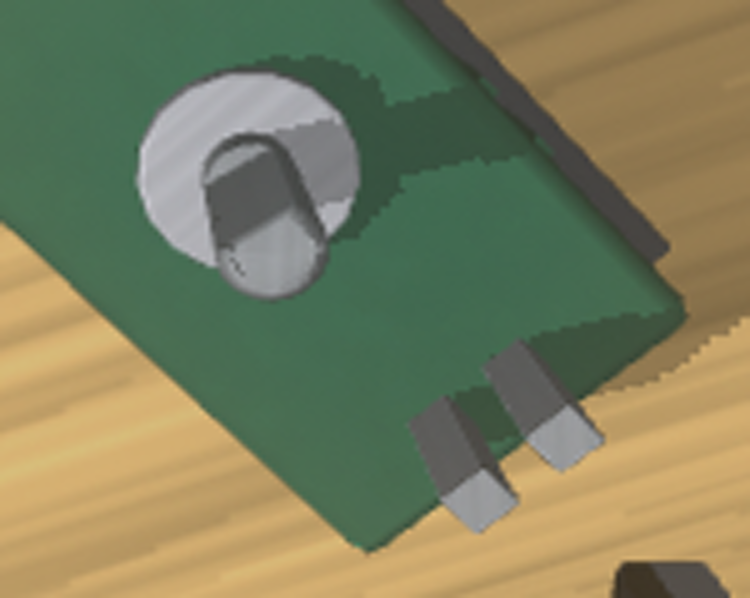

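Run:
```python
from h import *
W=shot('wrist');g=lambda x,y:(290+x/5,140+y/4.6)
for z,p,q in((.15,(222,248),(293,207)),(.098,(205,186),(279,146))):
    P,Q=onz(W,*g(*p),z),onz(W,*g(*q),z); d=Q-P
    print(P,Q,np.linalg.norm(d),'chord',np.degrees(np.arctan2(d[1],d[0])),'mid',(P+Q)/2)
print('end far',onz(W,*g(275,297),.15)); print('boss',onz(W,*g(248,171),.085))
P=[onz(W,*g(*p),.12) for p in((440,500),(484,467),(519,499),(481,533),(526,433),(570,401),(604,440),(563,471))]
a,b=np.mean(P[:4],0),np.mean(P[4:],0);d=a-b;print('kg',(a+b)/2,'posts yaw',np.degrees(np.arctan2(d[1],d[0])),np.linalg.norm(d))
```

```text
[ 0.45041548 -0.20437688  0.15      ] [ 0.44730009 -0.19025163  0.15      ] 0.014464733210292008 chord 102.43772376357221 mid [ 0.44885779 -0.19731425  0.15      ]
[ 0.45074082 -0.20558353  0.098     ] [ 0.44761698 -0.18840963  0.098     ] 0.01745569699438657 chord 100.30906870075772 mid [ 0.4491789  -0.19699658  0.098     ]
end far [ 0.46286025 -0.19904504  0.15      ]
boss [ 0.45383094 -0.19646811  0.085     ]
kg [ 0.52854261 -0.16635538  0.12      ] posts yaw -67.37751348702355 0.02221833271623922
```

Request:
jog_arm(targets=[[0,0,0,0,-7.1],[0,0,0,0,-7.1],[0,0,0,0,-7.1],[0,0,0,0,-7.1],[0,0,0,0,-7.1]])

```text
time_s: 2.77
position: [0.4509, -0.2064, 0.2349]
tcp_rot: [[0.002, -0.267, 0.964], [0.006, 0.964, 0.267], [-1.0, 0.005, 0.003]]
wrist_force: [-0.2, -0.6, -0.6]
opening: 0.0856
```

Request:
jog_arm(targets=[[0,0,0,0,-7.1],[0,0,0,0,-7.1],[0,0,0,0,-7.1],[0,0,0,0,-7.1],[0,0,0,0,-7.1]])

```text
time_s: 3.18
position: [0.4535, -0.1953, 0.2359]
tcp_rot: [[0.003, -0.781, 0.625], [0.008, 0.625, 0.78], [-1.0, 0.003, 0.008]]
wrist_force: [-0.6, -0.3, -0.6]
opening: 0.0853
```

Request:
jog_arm(targets=[[0,0,0,0,-7.1],[0,0,0,0,-7.1],[0,0,0,0,-7.1],[0,0,0,0,-7.1],[0,0,0,0,-7.1]])

```text
time_s: 3.6
position: [0.4559, -0.1857, 0.2385]
tcp_rot: [[0.006, -0.999, 0.051], [0.004, 0.051, 0.999], [-1.0, -0.006, 0.004]]
wrist_force: [0.9, 1.6, -1.3]
opening: 0.0856
```

Request:
jog_arm(targets=[[0,0,0,0,-7.1],[0,0,0,0,-7.1],[0,0,0,0,-6],[0,0,0,0,0]])

```text
time_s: 3.93
position: [0.4517, -0.1768, 0.2175]
tcp_rot: [[-0.001, -0.963, -0.268], [-0.021, -0.268, 0.963], [-1.0, 0.007, -0.02]]
wrist_force: [0.4, 0.4, 0.9]
opening: 0.0851
```

Request:
jog_arm(targets=[[0,0,0,-1.0,2.5],[0,0,0,-0.9,2],[0,0,0,0,0]])

```text
time_s: 4.18
position: [0.4575, -0.1937, 0.2176]
tcp_rot: [[-0.002, -0.982, -0.189], [-0.02, -0.189, 0.982], [-1.0, 0.006, -0.019]]
wrist_force: [-0.1, -0.9, -0.1]
opening: 0.0854
```

Run:
```python
from h import *
st();W=shot('wrist','w3.png');u,v=proj(W,(.455,-.1955,.13)).astype(int)
x,y=max(u-60,0),max(v-60,0);print(x,y)
cv2.imwrite('pics/w3c.png',cv2.resize(W['pixels'][y:y+120,x:x+120],None,fx=5,fy=5,interpolation=cv2.INTER_CUBIC))
```

```text
4.1833 [ 0.4575 -0.1937  0.2176] [[-0.002, -0.982, -0.189], [-0.02, -0.189, 0.982], [-1.0, 0.006, -0.019]] F [-0.1 -0.9 -0.1] op 0.0854 q [ 1.042  0.869 -1.437  1.895  0.932  1.278  2.628]
261 136
```

View pics/w3c.png

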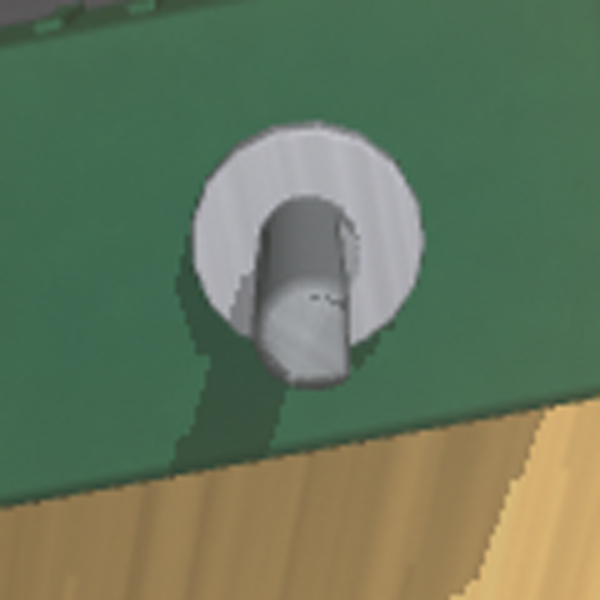

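Run:
```python
from h import *
W=shot('wrist');g=lambda x,y:(261+x/5,136+y/5)
P,Q=onz(W,*g(348,298),.15),onz(W,*g(350,372),.15);d=Q-P
print(P,Q,np.linalg.norm(d),np.degrees(np.arctan2(d[1],d[0])),(P+Q)/2)
print('boss',onz(W,*g(308,240),.085),'endleft',onz(W,*g(252,330),.15))
```

```text
[ 0.44964496 -0.20172447  0.15      ] [ 0.44676267 -0.18937746  0.15      ] 0.012678967582079077 103.13983423144057 [ 0.44820382 -0.19555097  0.15      ]
boss [ 0.45409841 -0.19517563  0.085     ] endleft [ 0.46398841 -0.19340033  0.15      ]
```

Request:
jog_arm(targets=[[0,0,0,0,7.1],[0,0,0,0,7.1],[0,0,0,0,7.1],[0,0,0,0,7.1],[0,0,0,0,7.1]])

```text
time_s: 4.7
position: [0.4599, -0.1893, 0.2226]
tcp_rot: [[0.007, -0.907, 0.421], [-0.019, 0.421, 0.907], [-1.0, -0.014, -0.014]]
wrist_force: [0.1, -0.3, 0.5]
opening: 0.0851
```

Request:
jog_arm(targets=[[0,0,0,0,7.1],[0,0,0,0,7.1],[0,0,0,0,7.1],[0,0,0,0,4],[0,0,0,0,0]])

```text
time_s: 5.12
position: [0.4627, -0.1863, 0.2285]
tcp_rot: [[0.017, -0.633, 0.774], [-0.023, 0.774, 0.633], [-1.0, -0.028, -0.001]]
wrist_force: [0.1, 0.4, -0.1]
opening: 0.0852
```

```bash
python3 -c "
from h import *
st()"
```

```text
5.1167 [ 0.4627 -0.1863  0.2285] [[0.017, -0.633, 0.774], [-0.023, 0.774, 0.633], [-1.0, -0.028, -0.001]] F [ 0.1  0.4 -0.1] op 0.0852 q [ 0.97   0.711 -1.2    1.896  0.79   1.083  1.699]
```

Request:
jog_arm(targets=[[0,0,0.1,-1.2,0],[0,2.5,0,0,0],[0,3,0,0,0],[0,3,0,0,0],[0,0,0,0,0]])

```text
time_s: 5.53
position: [0.4595, -0.1936, 0.1471]
tcp_rot: [[0.031, -0.643, 0.765], [-0.027, 0.765, 0.644], [-0.999, -0.04, 0.006]]
wrist_force: [-0.8, 0.2, -0.7]
opening: 0.0851
```

Request:
jog_arm(targets=[[0,1.0,0.1,-0.3,0],[0,1.0,0.1,-0.2,0],[0,0.7,0.1,0,0],[0,0,0,0,0]])

```text
time_s: 5.87
position: [0.4572, -0.1936, 0.1226]
tcp_rot: [[0.036, -0.648, 0.761], [-0.026, 0.76, 0.649], [-0.999, -0.044, 0.01]]
wrist_force: [-0.3, 0.5, -0.9]
opening: 0.0853
```

```bash
python3 -c "
from h import *
st()"
```

```text
5.8667 [ 0.4572 -0.1936  0.1226] [[0.036, -0.648, 0.761], [-0.026, 0.76, 0.649], [-0.999, -0.044, 0.01]] F [-0.3  0.5 -0.9] op 0.0853 q [ 0.907  0.838 -1.063  2.043  1.041  0.885  1.516]
```

Request:
jog_arm(targets=[[255,0,0,0,0],[255,0,0,0,0],[255,0,0,0,0],[255,0,0,0,0],[255,0,0,0,0]], squeeze=40)

```text
time_s: 6.28
position: [0.46, -0.1932, 0.1259]
tcp_rot: [[0.042, -0.649, 0.76], [-0.027, 0.759, 0.65], [-0.999, -0.048, 0.014]]
wrist_force: [-1.1, -1.6, -0.6]
opening: 0.0256
```

Request:
jog_arm(targets=[[255,0,0,0,0],[255,0,0,0,0],[255,0,0,0,0],[255,0,0,0,0],[255,0,0,0,0]])

```text
time_s: 6.7
position: [0.4604, -0.1933, 0.1265]
tcp_rot: [[0.043, -0.649, 0.76], [-0.028, 0.759, 0.65], [-0.999, -0.049, 0.015]]
wrist_force: [0.1, -0.5, 0.4]
opening: -0.0002
```

Run:
```python
from h import *
s=st();S=shot('side');W=shot('wrist');T=shot('top')
r=lambda i,x,y,w,h,k:cv2.resize(i[y:y+h,x:x+w],None,fx=k,fy=k,interpolation=cv2.INTER_CUBIC)
print(proj(S,s['position']),proj(W,s['position']),proj(W,(.4547,-.1955,.15)),proj(S,(.4547,-.1955,.15)))
cv2.imwrite('pics/c4.png',np.hstack([r(S['pixels'],325,70,100,130,4),r(W['pixels'],220,90,200,260,2)]))
```

```text
6.7 [ 0.4604 -0.1933  0.1265] [[0.043, -0.649, 0.76], [-0.028, 0.759, 0.65], [-0.999, -0.049, 0.015]] F [ 0.1 -0.5  0.4] op -0.0002 q [ 0.908  0.832 -1.067  2.039  1.038  0.886  1.52 ]
[381.88826921 140.30239506] [319.5200267  236.40888362] [321.13526308 244.99558065] [384.98749123 133.40298825]
```

View pics/c4.png

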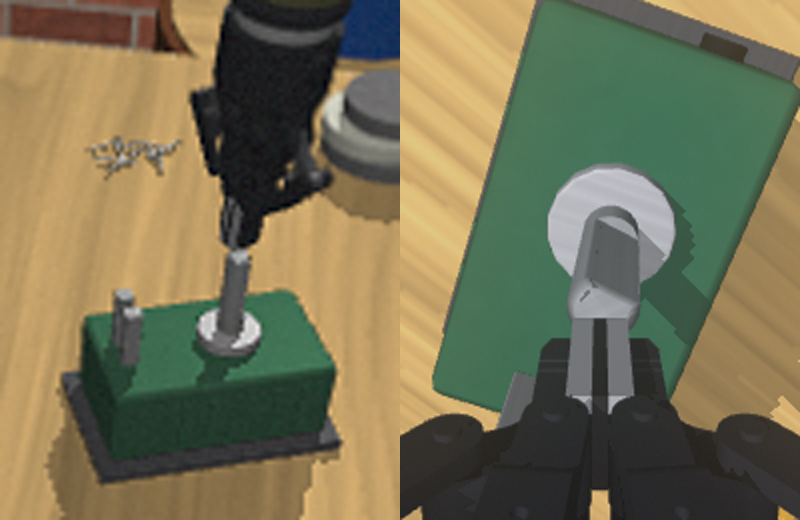

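The fingers shut fully and missed the shaft. They seem to be above or beyond its end, so I'll triangulate the tip and the shaft end.

Run:
```python
from h import *
W=shot('wrist','w4.png');S=shot('side','s4.png')
def tri(p,q):
    o1,d1=ray(W,*p);o2,d2=ray(S,*q)
    k=np.linalg.lstsq(np.stack([d1,-d2],1),o2-o1,rcond=None)[0]
    x,y=o1+k[0]*d1,o2+k[1]*d2; return np.round((x+y)/2,4),np.round(np.linalg.norm(x-y),4)
g=lambda x,y:(220+(x-400)/2,90+y/2)
print('tip',tri(g(600,318),(385,131.5)))
print('end',tri(g(605,292),(325+237/4,70+256/4)))
print('end on .15',onz(W,*g(605,292),.15),'boss',onz(W,*g(612,225),.085),onz(W,*g(612,225),.085))
T=np.array(W['world_from_camera']);s=st();R=np.array(s['tcp_rot']);print('cam in tool',R.T@(T[:3,3]-s['position']),(R.T@T[:3,:3]).round(3).tolist())
for z in(.12,.14,.15,.16): print(onz(W,*g(600,318),z))
```

```text
tip (array([ 0.455 , -0.1962,  0.1557]), np.float64(0.001))
end (array([ 0.4543, -0.1975,  0.1452]), np.float64(0.0045))
end on .15 [ 0.45018254 -0.19840239  0.15      ] boss [ 0.45248819 -0.19658185  0.085     ] [ 0.45248819 -0.19658185  0.085     ]
6.95 [ 0.4604 -0.1933  0.1265] [[0.043, -0.649, 0.76], [-0.028, 0.759, 0.65], [-0.999, -0.049, 0.015]] F [ 0.2  0.  -0.2] op -0.0 q [ 0.908  0.832 -1.067  2.039  1.038  0.886  1.52 ]
cam in tool [-1.78470657e-01  1.73291791e-04 -7.88559514e-02] [[0.001, -0.307, 0.952], [1.0, 0.001, -0.001], [-0.0, 0.952, 0.307]]
[ 0.46945567 -0.18558876  0.12      ]
[ 0.46109749 -0.19145813  0.14      ]
[ 0.45691839 -0.19439281  0.15      ]
[ 0.4527393  -0.19732749  0.16      ]
```

Request:
jog_arm(targets=[[0,0,0,0,0],[0,0,0,0,0],[0,0,0,0,0],[0,0,0,0,0],[0,0,0,0,0]])

```text
time_s: 7.37
position: [0.4604, -0.1933, 0.1265]
tcp_rot: [[0.043, -0.649, 0.76], [-0.028, 0.759, 0.65], [-0.999, -0.049, 0.015]]
wrist_force: [0.2, -0.5, -0.3]
opening: 0.0606
```

Request:
jog_arm(targets=[[0,1,0,-0.2,0],[0,1,0,-0.2,0],[0,0.8,0,0,0],[0,0,0,0,0]])

```text
time_s: 7.7
position: [0.4595, -0.1969, 0.098]
tcp_rot: [[0.045, -0.648, 0.76], [-0.028, 0.76, 0.65], [-0.999, -0.051, 0.016]]
wrist_force: [-0.3, 0.6, -0.7]
opening: 0.0856
```

Request:
jog_arm(targets=[[255,0,0,0,0],[255,0,0,0,0],[255,0,0,0,0],[255,0,0,0,0],[255,0,0,0,0]], squeeze=40)

```text
time_s: 8.12
position: [0.4603, -0.1963, 0.0989]
tcp_rot: [[0.046, -0.649, 0.76], [-0.028, 0.759, 0.65], [-0.999, -0.051, 0.017]]
wrist_force: [1.3, -0.6, -0.4]
opening: 0.0258
```

Request:
jog_arm(targets=[[255,0,0,0,0],[255,0,0,0,0]])

```text
time_s: 8.28
position: [0.4589, -0.1946, 0.0992]
tcp_rot: [[0.044, -0.65, 0.759], [-0.026, 0.758, 0.651], [-0.999, -0.049, 0.017]]
wrist_force: [3.1, -2.5, -5.7]
opening: 0.018
```

Run:
```python
from h import *
s=st();S=shot('side');W=shot('wrist')
r=lambda i,x,y,w,h,k:cv2.resize(i[y:y+h,x:x+w],None,fx=k,fy=k,interpolation=cv2.INTER_CUBIC)
cv2.imwrite('pics/c5.png',np.hstack([r(S['pixels'],325,70,100,130,4),r(W['pixels'],220,90,200,260,2)]))
```

```text
8.2833 [ 0.4589 -0.1946  0.0992] [[0.044, -0.65, 0.759], [-0.026, 0.758, 0.651], [-0.999, -0.049, 0.017]] F [ 3.1 -2.5 -5.7] op 0.018 q [ 0.89   0.871 -1.028  2.064  1.111  0.847  1.464]
```

View pics/c5.png

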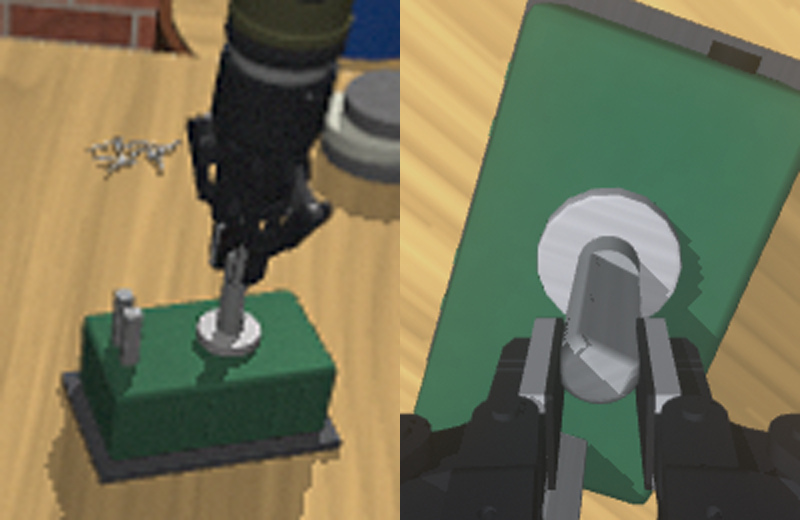

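Request:
jog_arm(targets=[[255,0,0,0,0],[255,0,0,0,0],[255,0,0,0,6],[255,0,0,0,7],[255,0,0,0,7]])

```text
time_s: 8.8
position: [0.4597, -0.1958, 0.0992]
tcp_rot: [[0.045, -0.341, 0.939], [-0.027, 0.939, 0.343], [-0.999, -0.041, 0.033]]
wrist_force: [-0.9, 0.2, -1.7]
opening: 0.018
```

Request:
jog_arm(targets=[[255,0,0,0,7],[255,0,0,0,7],[255,0,0,0,7],[255,0,0,0,7]])

```text
time_s: 9.13
position: [0.4598, -0.1977, 0.0993]
tcp_rot: [[0.045, 0.151, 0.988], [-0.03, 0.988, -0.149], [-0.999, -0.022, 0.049]]
wrist_force: [0.3, 0.7, -1.6]
opening: 0.0182
```

Request:
jog_arm(targets=[[255,0,0,0,7],[255,0,0,0,7],[255,0,0,0,7],[255,0,0,0,7],[255,0,0,0,7]])

```text
time_s: 9.55
position: [0.4586, -0.1998, 0.0994]
tcp_rot: [[0.043, 0.7, 0.713], [-0.034, 0.714, -0.699], [-0.998, 0.006, 0.055]]
wrist_force: [-0.8, 0.2, -1.6]
opening: 0.0178
```

Request:
jog_arm(targets=[[255,0,0,0,7],[255,0,0,0,7],[255,0,0,0,7],[255,0,0,0,7]])

```text
time_s: 9.88
position: [0.457, -0.2007, 0.0994]
tcp_rot: [[0.039, 0.956, 0.29], [-0.037, 0.292, -0.956], [-0.999, 0.027, 0.047]]
wrist_force: [-1.1, 0.8, -0.8]
opening: 0.0174
```

Run:
```python
from h import *
s=st();W=shot('wrist')
r=lambda i,x,y,w,h,k:cv2.resize(i[y:y+h,x:x+w],None,fx=k,fy=k,interpolation=cv2.INTER_CUBIC)
cv2.imwrite('pics/c6.png',r(W['pixels'],280,170,100,130,4.5))
```

```text
9.8833 [ 0.457  -0.2007  0.0994] [[0.039, 0.956, 0.29], [-0.037, 0.292, -0.956], [-0.999, 0.027, 0.047]] F [-1.1  0.8 -0.8] op 0.0174 q [ 0.663  0.725 -0.584  2.073  0.852  0.547 -0.254]
```

View pics/c6.png

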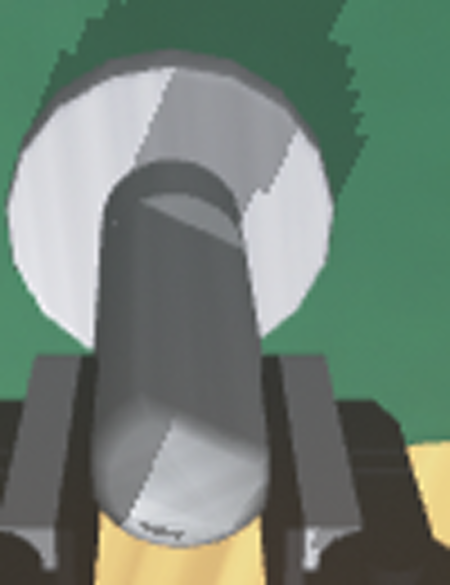

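Run:
```python
from h import *
W=shot('wrist');g=lambda x,y:(280+x/4.5,170+y/4.5)
for z,p,q in((.098,(140,198),(240,245)),(.15,(140,402),(262,452))):
    P,Q=onz(W,*g(*p),z),onz(W,*g(*q),z);d=Q-P
    print(P,Q,np.linalg.norm(d),'normal',(np.degrees(np.arctan2(d[1],d[0]))+90)%180,'mid',(P+Q)/2)
print('boss',onz(W,*g(170,210),.085))
```

```text
[ 0.448045   -0.18874807  0.098     ] [ 0.46303915 -0.19163569  0.098     ] 0.015269678851458437 normal 79.09923536617707 mid [ 0.45554208 -0.19019188  0.098     ]
[ 0.44804968 -0.18926726  0.15      ] [ 0.461597   -0.19148913  0.15      ] 0.013728318426095515 normal 80.68595705341401 mid [ 0.45482334 -0.19037819  0.15      ]
boss [ 0.45426396 -0.19451799  0.085     ]
```

Request:
jog_arm(targets=[[90,0,0,0,0],[90,0,0,0,0],[90,0,0,0,0],[90,0,0,-0.4,0],[90,0,0,0,-7]])

```text
time_s: 10.4
position: [0.4582, -0.1967, 0.1]
tcp_rot: [[0.044, 0.906, 0.421], [-0.038, 0.422, -0.906], [-0.998, 0.024, 0.053]]
wrist_force: [0.3, 0.1, 0.1]
opening: 0.055
```

Request:
jog_arm(targets=[[90,0,0,0,-7],[90,0,0,0,-7],[90,0,0,0,-7],[90,0,0,0,-7]])

```text
time_s: 10.73
position: [0.459, -0.1957, 0.1005]
tcp_rot: [[0.046, 0.59, 0.806], [-0.038, 0.807, -0.589], [-0.998, -0.003, 0.06]]
wrist_force: [-0.2, -0.5, 0.3]
opening: 0.0554
```

Request:
jog_arm(targets=[[90,0,0,0,-7],[90,0,0,0,-7],[90,0,0,0,-7],[90,0,0,0,0]])

```text
time_s: 11.07
position: [0.4595, -0.1949, 0.1007]
tcp_rot: [[0.049, 0.25, 0.967], [-0.036, 0.968, -0.249], [-0.998, -0.023, 0.056]]
wrist_force: [-0.1, -0.5, 0.1]
opening: 0.0552
```

Request:
jog_arm(targets=[[90,0,-0.5,-0.3,-4.5],[90,0,0,0,0],[255,0,0,0,0],[255,0,0,0,0],[255,0,0,0,0]], squeeze=40)

```text
time_s: 11.48
position: [0.4561, -0.198, 0.1008]
tcp_rot: [[0.05, 0.184, 0.982], [-0.035, 0.983, -0.183], [-0.998, -0.025, 0.056]]
wrist_force: [0.5, 0.7, 0.7]
opening: 0.0194
```

Request:
jog_arm(targets=[[255,0,0,0,0],[255,0,0,0,0],[255,0,0,0,0]])

```text
time_s: 11.73
position: [0.4559, -0.1991, 0.1011]
tcp_rot: [[0.05, 0.188, 0.981], [-0.038, 0.982, -0.186], [-0.998, -0.028, 0.056]]
wrist_force: [-0.7, -0.6, -0.3]
opening: 0.0145
```

Request:
jog_arm(targets=[[255,0,0,0,7],[255,0,0,0,7],[255,0,0,0,7],[255,0,0,0,7],[255,0,0,0,7]])

```text
time_s: 12.15
position: [0.4548, -0.1985, 0.101]
tcp_rot: [[0.048, 0.728, 0.684], [-0.037, 0.686, -0.727], [-0.998, 0.009, 0.06]]
wrist_force: [-0.2, -0.1, -1.3]
opening: 0.0145
```

Request:
jog_arm(targets=[[255,0,0,0,7],[255,0,0,0,7],[255,0,0,0,6],[255,0,0,0,0]])

```text
time_s: 12.48
position: [0.4545, -0.1979, 0.1011]
tcp_rot: [[0.046, 0.923, 0.381], [-0.038, 0.383, -0.923], [-0.998, 0.028, 0.053]]
wrist_force: [1.6, -1.6, 0.4]
opening: 0.0142
```

Request:
jog_arm(targets=[[0,0,0,0,0],[0,0,0,0,0],[0,0,0,0,0],[0,0,0,0,0],[0,-1,0,0,0]])

```text
time_s: 12.9
position: [0.4543, -0.1955, 0.1101]
tcp_rot: [[0.046, 0.919, 0.391], [-0.035, 0.392, -0.919], [-0.998, 0.029, 0.05]]
wrist_force: [-0.4, -0.3, 0.5]
opening: 0.0738
```

Request:
jog_arm(targets=[[0,-3,0,0,0],[0,-3,0,0,0],[0,-3,0,0,0],[0,-2,0,0,0],[0,0,0,0,0]])

```text
time_s: 13.32
position: [0.4486, -0.1897, 0.2241]
tcp_rot: [[0.044, 0.916, 0.398], [-0.03, 0.399, -0.916], [-0.999, 0.028, 0.045]]
wrist_force: [1.0, 0.8, 0.3]
opening: 0.0853
```

Run:
```python
from h import *
s=st();W=shot('wrist')
u,v=proj(W,(.455,-.1955,.13)).astype(int);print(u,v);x,y=u-50,max(v-60,0);print(x,y)
cv2.imwrite('pics/c7.png',cv2.resize(W['pixels'][y:y+120,x:x+140],None,fx=5,fy=5,interpolation=cv2.INTER_CUBIC))
```

```text
13.3167 [ 0.4486 -0.1897  0.2241] [[0.044, 0.916, 0.398], [-0.03, 0.399, -0.916], [-0.999, 0.028, 0.045]] F [1.  0.8 0.3] op 0.0853 q [ 0.833  0.55  -0.84   1.969  0.596  0.828  0.073]
320 197
270 137
```

View pics/c7.png

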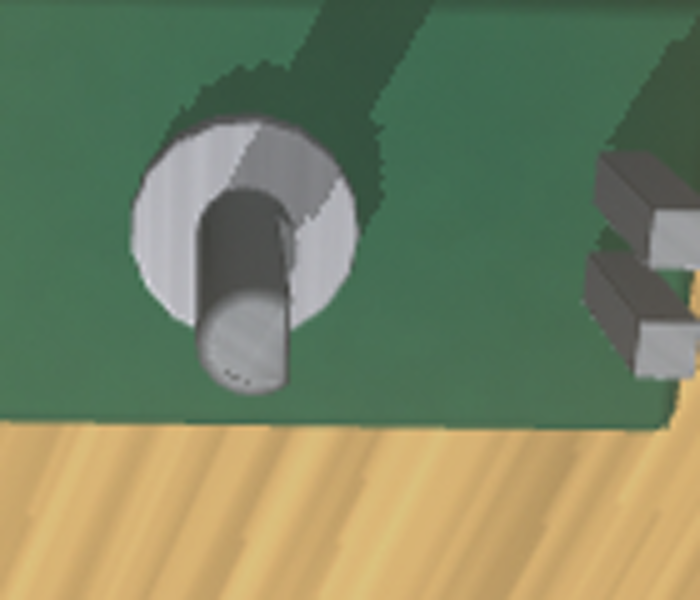

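The flat now faces the guide square-on: its edge is vertical at crop column 288, parallel to the post faces. Going for the collar.

Request:
jog_arm(targets=[[0,0,1.4,-3.2,-6.5],[0,0,1.7,-3.0,-6.5],[0,0,2.1,-2.8,-6.5],[0,0,2.3,-2.6,-6.5],[0,0,2.6,-2.3,-6.5]])

```text
time_s: 13.78
position: [0.444, -0.0219, 0.2118]
tcp_rot: [[0.036, 0.557, 0.83], [-0.036, 0.83, -0.556], [-0.999, -0.01, 0.05]]
wrist_force: [0.6, 0.7, -1.1]
opening: 0.0852
```

Request:
jog_arm(targets=[[0,0,2.8,-2.0,-6.5],[0,0,3.1,-1.7,-6.5],[0,0,3.2,-1.4,-6.5],[0,0,3.3,-1.0,-6.5],[0,0,3.4,-0.6,-6.5]])

```text
time_s: 14.2
position: [0.431, 0.1568, 0.1989]
tcp_rot: [[0.027, -0.007, 1.0], [-0.038, 0.999, 0.008], [-0.999, -0.038, 0.027]]
wrist_force: [1.7, 0.4, 0.3]
opening: 0.0853
```

Request:
jog_arm(targets=[[0,0,3.5,1.8,0],[0,0,3.5,1.8,0],[0,0,1,0.8,0],[0,0,0,0,0]])

```text
time_s: 14.53
position: [0.4697, 0.2487, 0.1908]
tcp_rot: [[0.019, -0.029, 0.999], [-0.035, 0.999, 0.03], [-0.999, -0.036, 0.018]]
wrist_force: [-0.2, 0.4, -0.8]
opening: 0.0855
```

Run:
```python
from h import *
s=st();W=shot('wrist','w8.png');p=proj(W,(.479,.2392,.02));u,v=p.astype(int);print(p)
i=W['pixels'];x,y=u-50,v-50;c=i[y:y+100,x:x+100]
hsv=cv2.cvtColor(c,cv2.COLOR_BGR2HSV)
m=((hsv[...,2]<95)&(hsv[...,1]<90)).astype(np.uint8)
cs,h=cv2.findContours(m,cv2.RETR_CCOMP,cv2.CHAIN_APPROX_NONE)
for k,q in enumerate(cs):
    if len(q)>25: print(k,h[0][k],len(q),cv2.fitEllipse(q),cv2.contourArea(q))
cv2.imwrite('pics/c8.png',cv2.resize(np.hstack([c,cv2.cvtColor(m*255,cv2.COLOR_GRAY2BGR)]),None,fx=4,fy=4,interpolation=cv2.INTER_CUBIC));print(x,y)
```

```text
14.5333 [0.4697 0.2487 0.1908] [[0.019, -0.029, 0.999], [-0.035, 0.999, 0.03], [-0.999, -0.036, 0.018]] F [-0.2  0.4 -0.8] op 0.0855 q [-0.018  0.757 -1.032  1.831  0.796  1.046  0.215]
[316.4877939  179.96989845]
1 [-1  0  2 -1] 117 ((52.005767822265625, 50.469879150390625), (34.89396286010742, 38.00129699707031), 7.3235392570495605) 1039.5
9 [10  8 -1  1] 64 ((51.905372619628906, 50.1600456237793), (18.37664222717285, 21.889280319213867), 95.82172393798828) 304.0
266 129
```

View pics/c8.png

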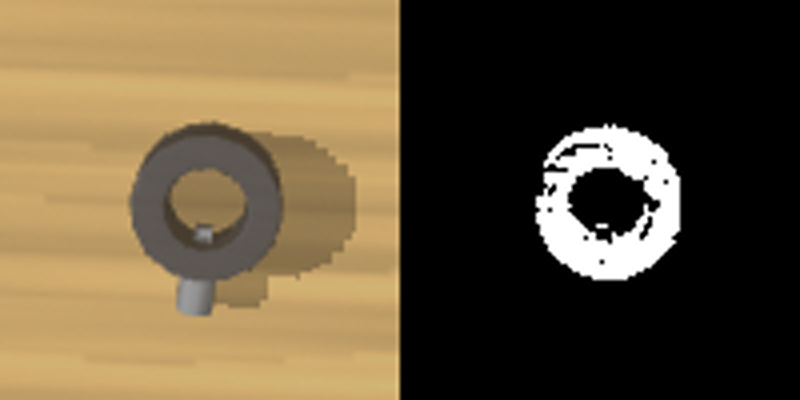

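Run:
```python
from h import *
W=shot('wrist');g=lambda x,y:(266+x/4,129+y/4)
c=onz(W,*g(207,207),.02);print('top c',c)
for p,z in(((195,310),.012),((198,280),.0145),((204,230),.0125)):
    q=onz(W,*g(*p),z);print(q,np.degrees(np.arctan2(*(q-c)[1::-1])),np.linalg.norm((q-c)[:2]))
A=onz(W,*g(194,312),.01)-onz(W,*g(204,232),.01);print(np.degrees(np.arctan2(A[1],A[0])))
```

```text
top c [0.47866908 0.23963282 0.02      ]
[0.51270204 0.23665149 0.012     ] -5.006409763077928 0.03416329722224489
[0.50240748 0.2374089  0.0145    ] -5.352113676811394 0.0238423483946149
[0.48762194 0.23868743 0.0125    ] -6.027898138392043 0.009002636229324307
-5.301374240085829
```

Request:
jog_arm(targets=[[65,0,-0.3,0.5,7],[65,3,0,0,0],[65,3,0,0,0],[65,3,0,0,0],[65,2,0,0,0]])

```text
time_s: 15.05
position: [0.4752, 0.2299, 0.08]
tcp_rot: [[0.022, 0.105, 0.994], [-0.042, 0.994, -0.104], [-0.999, -0.039, 0.026]]
wrist_force: [-0.4, -0.6, 0.0]
opening: 0.0637
```

Request:
jog_arm(targets=[[65,2,0,0,0],[65,1.5,0,0,0],[65,0,0,0,0]])

```text
time_s: 15.3
position: [0.4715, 0.2174, 0.0391]
tcp_rot: [[0.012, 0.108, 0.994], [-0.053, 0.993, -0.107], [-0.999, -0.051, 0.018]]
wrist_force: [0.8, -1.2, 0.3]
opening: 0.0631
```

Run:
```python
from h import *
s=st();W=shot('wrist','w9.png');S=shot('side','s9.png')
x=np.array(s['tcp_rot'])[:,0];p=np.array(s['position']);print('axis at z=.01:',p+x*(p[2]-.01)/-x[2])
```

```text
15.3 [0.4715 0.2174 0.0391] [[0.012, 0.108, 0.994], [-0.053, 0.993, -0.107], [-0.999, -0.051, 0.018]] F [ 0.8 -1.2  0.3] op 0.0631 q [-0.095  0.939 -0.806  1.973  1.08   0.782 -0.125]
axis at z=.01: [0.47189825 0.21583408 0.01      ]
```

Request:
jog_arm(targets=[[65,0,1.3,0.2,-0.5],[65,0,1.2,0.2,-0.5],[65,0,0,0,0]])

```text
time_s: 15.65
position: [0.4811, 0.2459, 0.0436]
tcp_rot: [[0.019, 0.091, 0.996], [-0.047, 0.995, -0.09], [-0.999, -0.045, 0.023]]
wrist_force: [0.0, 1.2, -0.4]
opening: 0.0635
```

Run:
```python
from h import *
s=st();W=shot('wrist','w10.png')
x=np.array(s['tcp_rot'])[:,0];p=np.array(s['position']);print('axis at z=.01:',p+x*(p[2]-.01)/-x[2])
print('collar c',proj(W,(.4787,.2396,.02)),'tcp',proj(W,p))
i=W['pixels'];hsv=cv2.cvtColor(i,cv2.COLOR_BGR2HSV)
m=((hsv[...,2]<95)&(hsv[...,1]<90)).astype(np.uint8)
for r in range(180,320,10):
    e=np.flatnonzero(np.diff(m[r,200:440].astype(int)))+200;print(r,e.tolist())
```

```text
15.65 [0.4811 0.2459 0.0436] [[0.019, 0.091, 0.996], [-0.047, 0.995, -0.09], [-0.999, -0.045, 0.023]] F [ 0.   1.2 -0.4] op 0.0635 q [-0.127  0.95  -0.823  1.915  1.052  0.818 -0.095]
axis at z=.01: [0.48176734 0.24428816 0.01      ]
collar c [311.81500392 218.92645234] tcp [319.6936715  236.32086535]
180 [431]
190 [295, 331, 435]
200 [287, 289, 307, 308, 315, 316, 323, 324, 327, 328, 331, 340]
210 [289, 299, 325, 343]
220 [282, 300, 327, 330, 331, 344]
230 [289, 290, 291, 294, 295, 309, 316, 327, 329, 333, 334, 342]
240 [291, 292, 293, 294, 295, 335]
250 []
260 [234, 245, 389, 390, 393, 404]
270 [219, 227, 228, 241, 398, 410]
280 [213, 236, 403, 416, 420, 421, 423, 425, 434]
290 [206, 232, 407, 425, 426, 432, 434]
300 [220, 228, 232, 404, 410, 418]
310 [235, 238, 239, 242, 243, 405, 410, 411, 415, 416]
```

Request:
jog_arm(targets=[[65,1,0,-0.2,0],[65,1,0,0,0],[65,1,0,0,0],[65,0,0,0,0]])

```text
time_s: 16.03
position: [0.4802, 0.2445, 0.0122]
tcp_rot: [[0.021, 0.091, 0.996], [-0.047, 0.995, -0.09], [-0.999, -0.045, 0.026]]
wrist_force: [0.1, -0.4, 0.5]
opening: 0.0635
```

Request:
jog_arm(targets=[[65,0.6,-0.45,-0.15,0],[65,0.5,0,0,0],[65,0,0,0,0]])

```text
time_s: 16.28
position: [0.4774, 0.2379, -0.0011]
tcp_rot: [[0.019, 0.091, 0.996], [-0.049, 0.995, -0.09], [-0.999, -0.047, 0.023]]
wrist_force: [-0.8, 0.8, -0.3]
opening: 0.064
```

Request:
jog_arm(targets=[[65,0.5,0,0,0],[65,0.5,0,0,0],[65,0,0,0,0]])

```text
time_s: 16.53
position: [0.4776, 0.2367, -0.0122]
tcp_rot: [[0.019, 0.091, 0.996], [-0.049, 0.995, -0.09], [-0.999, -0.047, 0.023]]
wrist_force: [0.5, -0.5, 0.8]
opening: 0.0633
```

Request:
jog_arm(targets=[[65,0.5,0.3,0,0],[65,0.5,0,0,0],[65,0,0,0,0]])

```text
time_s: 16.78
position: [0.4784, 0.2398, -0.0232]
tcp_rot: [[0.019, 0.092, 0.996], [-0.049, 0.995, -0.091], [-0.999, -0.047, 0.024]]
wrist_force: [0.2, 0.1, 0.5]
opening: 0.0638
```

Request:
jog_arm(targets=[[65,0.4,0,0,0],[65,0.4,0,0,0],[65,0,0,0,0]])

```text
time_s: 17.03
position: [0.4787, 0.2399, -0.032]
tcp_rot: [[0.02, 0.091, 0.996], [-0.048, 0.995, -0.09], [-0.999, -0.046, 0.024]]
wrist_force: [-0.7, -0.2, 0.4]
opening: 0.0636
```

Run:
```python
from h import *
s=st();S=shot('side','s11.png');W=shot('wrist','w11.png')
r=lambda i,x,y,w,h,k:cv2.resize(i[y:y+h,x:x+w],None,fx=k,fy=k,interpolation=cv2.INTER_CUBIC)
m=lambda i:(cv2.cvtColor(i,cv2.COLOR_BGR2GRAY))
i=W['pixels'];hsv=cv2.cvtColor(i,cv2.COLOR_BGR2HSV)
k=((hsv[...,1]<90)).astype(np.uint8)
for rr in range(190,330,10): print(rr,(np.flatnonzero(np.diff(k[rr,180:460].astype(int)))+180).tolist())
print(proj(W,(.4787,.2396,.02)),proj(W,(.4787,.2396,0)))
```

```text
17.0333 [ 0.4787  0.2399 -0.032 ] [[0.02, 0.091, 0.996], [-0.048, 0.995, -0.09], [-0.999, -0.046, 0.024]] F [-0.7 -0.2  0.4] op 0.0636 q [-0.171  1.06  -0.724  1.944  1.231  0.716 -0.24 ]
190 []
200 []
210 []
220 []
230 [305, 322]
240 [285, 346]
250 [278, 354]
260 [234, 245, 274, 358, 388, 390, 393, 405]
270 [219, 240, 270, 297, 330, 359, 398, 411, 412, 414, 416, 419]
280 [212, 237, 244, 245, 250, 251, 268, 300, 334, 361, 403, 416, 417, 418, 419, 423, 425, 426]
290 [206, 234, 236, 237, 252, 253, 269, 361, 407, 422, 423, 432]
300 [196, 235, 237, 238, 239, 240, 241, 242, 244, 245, 246, 247, 272, 358, 399, 400, 406, 425, 426, 441, 442, 443]
310 [185, 237, 238, 242, 243, 244, 245, 246, 279, 352, 405, 453]
320 [235, 236, 238, 239, 241, 242, 244, 293, 339, 403]
[313.67073851 284.45940129] [316.13065801 262.475191  ]
```

Request:
jog_arm(targets=[[65,0.3,0,0,0],[65,0,0,0,0]])

```text
time_s: 17.3
position: [0.4791, 0.2401, -0.0345]
tcp_rot: [[0.021, 0.091, 0.996], [-0.048, 0.995, -0.09], [-0.999, -0.045, 0.025]]
wrist_force: [1.0, 0.1, 0.3]
opening: 0.0636
```

Request:
jog_arm(targets=[[65,0.3,0,0,0],[65,0,0,0,0]])

```text
time_s: 17.47
position: [0.4793, 0.24, -0.0375]
tcp_rot: [[0.021, 0.091, 0.996], [-0.047, 0.995, -0.09], [-0.999, -0.045, 0.025]]
wrist_force: [0.6, -0.8, -0.5]
opening: 0.0637
```

Request:
jog_arm(targets=[[65,-0.2,0,0,0],[150,0,0,0,0],[255,0,0,0,0],[255,0,0,0,0],[255,0,0,0,0]], squeeze=50)

```text
time_s: 17.88
position: [0.4792, 0.2392, -0.0348]
tcp_rot: [[0.021, 0.092, 0.996], [-0.049, 0.995, -0.091], [-0.999, -0.047, 0.025]]
wrist_force: [0.3, 0.7, -2.4]
opening: 0.0427
```

Run:
```python
from h import *
st()
```

```text
17.8833 [ 0.4792  0.2392 -0.0348] [[0.021, 0.092, 0.996], [-0.049, 0.995, -0.091], [-0.999, -0.047, 0.025]] F [ 0.3  0.7 -2.4] op 0.0427 q [-0.173  1.063 -0.72   1.945  1.24   0.712 -0.247]
```

Request:
jog_arm(targets=[[255,0,0,0,0],[255,0,0,0,0],[255,-0.5,0,0,0],[255,-1.5,0,0,0],[255,-3,0,0,0]], squeeze=60)

```text
time_s: 18.3
position: [0.4752, 0.2382, 0.0116]
tcp_rot: [[0.013, 0.092, 0.996], [-0.056, 0.994, -0.091], [-0.998, -0.054, 0.018]]
wrist_force: [1.1, -0.7, -1.9]
opening: 0.0422
```

Request:
jog_arm(targets=[[255,-3.5,0,0,0],[255,-3.5,0,0,0],[255,-3.5,0,0,0],[255,-3.5,0,0,0],[255,-2,0,0,0]])

```text
time_s: 18.72
position: [0.4699, 0.2469, 0.1785]
tcp_rot: [[0.006, 0.088, 0.996], [-0.057, 0.995, -0.087], [-0.998, -0.056, 0.011]]
wrist_force: [0.9, -0.5, -2.6]
opening: 0.0426
```

Run:
```python
from h import *
s=st();W=shot('wrist','w12.png');i=W['pixels'];hsv=cv2.cvtColor(i,cv2.COLOR_BGR2HSV)
k=((hsv[...,1]<90)).astype(np.uint8)
for rr in range(220,340,8): print(rr,(np.flatnonzero(np.diff(k[rr,250:380].astype(int)))+250).tolist())
```

```text
18.7167 [0.4699 0.2469 0.1785] [[0.006, 0.088, 0.996], [-0.057, 0.995, -0.087], [-0.998, -0.056, 0.011]] F [ 0.9 -0.5 -2.6] op 0.0426 q [-0.055  0.763 -0.973  1.825  0.781  1.033  0.114]
220 []
228 []
236 [298, 340]
244 [286, 352]
252 [260, 272, 281, 358, 367, 378]
260 [257, 269, 277, 362, 369]
268 [267, 274, 310, 312, 313, 323, 363, 367, 369, 372]
276 [264, 267, 268, 272, 298, 339, 365, 366, 367, 369, 370, 374]
284 [265, 268, 270, 271, 304, 337, 366, 374, 375, 376]
292 [268, 269, 369, 372, 373, 374]
300 [369, 370]
308 [272, 277, 361, 366, 372, 373]
316 [271, 284, 354, 369]
324 [269, 297, 343, 372]
332 [284, 308, 330, 372]
```

Request:
jog_arm(targets=[[255,0,-2.5,0.2,-6.5],[255,0,-3.6,-0.1,-6.5],[255,0,-3.5,-0.5,-6.5],[255,0,-3.5,-0.9,-6.5],[255,0,-3.4,-1.4,-1]])

```text
time_s: 19.18
position: [0.4712, 0.088, 0.1944]
tcp_rot: [[0.02, -0.412, 0.911], [-0.039, 0.91, 0.412], [-0.999, -0.044, 0.002]]
wrist_force: [0.9, 0.2, -1.2]
opening: 0.0424
```

Request:
jog_arm(targets=[[255,0,-3.4,-1.4,0],[255,0,-3.4,-1.4,0],[255,0,-3.4,-1.4,0],[255,0,-3.4,-1.4,0],[255,0,-2.5,-1.0,0]])

```text
time_s: 19.6
position: [0.4735, -0.0971, 0.2004]
tcp_rot: [[0.015, -0.415, 0.91], [-0.042, 0.909, 0.415], [-0.999, -0.045, -0.004]]
wrist_force: [-0.2, 0.1, -2.0]
opening: 0.0423
```

Request:
jog_arm(targets=[[255,0,-2.8,-2.0,2.5],[255,0,-2.8,-2.0,0],[255,0,-2.6,-1.9,0],[255,1.5,0,0,0],[255,0,0,0,0]])

```text
time_s: 20.02
position: [0.4456, -0.2107, 0.187]
tcp_rot: [[0.009, -0.359, 0.933], [-0.046, 0.932, 0.359], [-0.999, -0.046, -0.008]]
wrist_force: [-0.1, 1.4, -1.8]
opening: 0.042
```

```bash
cat >> h.py <<'E'
def col(A=(.4545,-.1957)):
    s=st();R=np.array(s['tcp_rot']);p=np.array(s['position'])
    c=p+R@[-.0348,-.0006,.0004];d=np.array([A[0]-c[0],A[1]-c[1],0])
    a=R@[-.999,-.047,.025]
    print('collar under',c.round(4),'axis',a.round(3),'zyaw',np.degrees(np.arctan2(R[1,2],R[0,2])).round(1),'shift cm',(R.T@d*100).round(2))
    return s
E
python3 -c "
from h import *
col()"
```

```text
20.0167 [ 0.4456 -0.2107  0.187 ] [[0.009, -0.359, 0.933], [-0.046, 0.932, 0.359], [-0.999, -0.046, -0.008]] F [-0.1  1.4 -1.8] op 0.042 q [ 0.999  0.775 -1.196  1.969  0.911  1.052  1.307]
collar under [ 0.4458 -0.2095  0.2218] axis [0.031 0.011 1.   ] zyaw 21.0 shift cm [-0.06  0.98  1.3 ]
```

Request:
jog_arm(targets=[[255,0,1.0,1.3,-1],[255,1.5,0,0,0],[255,1.5,0,0,0],[255,0,0,0,0]])

```text
time_s: 20.35
position: [0.4538, -0.197, 0.1565]
tcp_rot: [[0.008, -0.377, 0.926], [-0.046, 0.925, 0.377], [-0.999, -0.045, -0.01]]
wrist_force: [-0.8, -0.2, -2.9]
opening: 0.0423
```

```bash
python3 -c "
from h import *
col()"
```

```text
20.35 [ 0.4538 -0.197   0.1565] [[0.008, -0.377, 0.926], [-0.046, 0.925, 0.377], [-0.999, -0.045, -0.01]] F [-0.8 -0.2 -2.9] op 0.0423 q [ 0.94   0.818 -1.156  1.995  0.974  1.012  1.241]
collar under [ 0.4541 -0.1958  0.1913] axis [0.033 0.012 1.   ] zyaw 22.1 shift cm [-0.   -0.01  0.04]
```

Request:
jog_arm(targets=[[255,1.3,0,0,0],[255,1.0,0,0,0],[255,0,0,0,0]])

```text
time_s: 20.6
position: [0.4552, -0.1953, 0.1348]
tcp_rot: [[0.009, -0.382, 0.924], [-0.046, 0.923, 0.382], [-0.999, -0.046, -0.009]]
wrist_force: [-0.3, 0.2, -2.1]
opening: 0.0423
```

Run:
```python
from h import *
s=col();W=shot('wrist');S=shot('side')
R=np.array(s['tcp_rot']);p=np.array(s['position'])
print('bore top',proj(W,p+R@[-.0548,-.0016,.0009]),'shaft end',proj(W,(.4545,-.1957,.15)))
r=lambda i,x,y,w,h,k:cv2.resize(i[y:y+h,x:x+w],None,fx=k,fy=k,interpolation=cv2.INTER_CUBIC)
cv2.imwrite('pics/c13.png',np.hstack([r(W['pixels'],265,225,110,130,4),r(S['pixels'],345,75,85,130,4)]))
```

```text
20.6 [ 0.4552 -0.1953  0.1348] [[0.009, -0.382, 0.924], [-0.046, 0.923, 0.382], [-0.999, -0.046, -0.009]] F [-0.3  0.2 -2.1] op 0.0423 q [ 0.919  0.849 -1.127  2.016  1.025  0.982  1.201]
collar under [ 0.4555 -0.1942  0.1695] axis [0.032 0.012 1.   ] zyaw 22.4 shift cm [ 0.01 -0.11 -0.15]
bore top [315.97260137 287.71838994] shaft end [318.24344915 245.87521817]
```

View pics/c13.png

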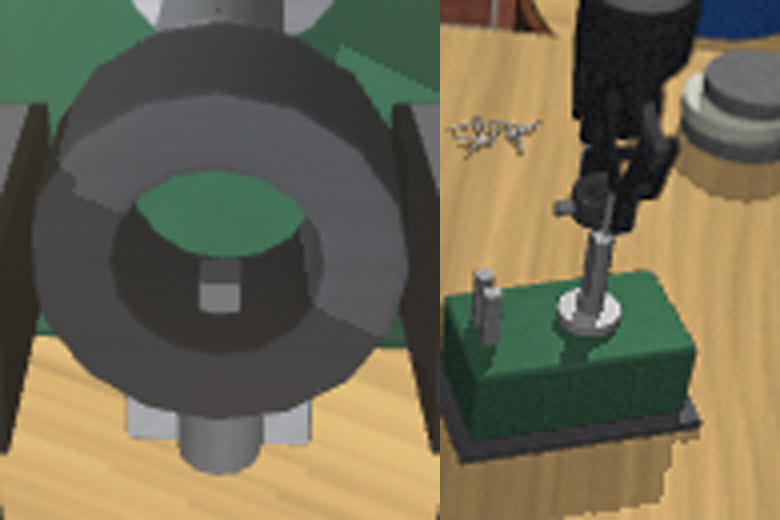

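Run:
```python
from h import *
W=shot('wrist','w13.png');s=manip.get_state();R=np.array(s['tcp_rot']);p=np.array(s['position'])
for z in(.1,.11,.12,.13): print(z,proj(W,(.4545,-.1957,z)))
g=cv2.cvtColor(W['pixels'],cv2.COLOR_BGR2GRAY)
for r in(216,220,224,227): print(r,g[r,305:345].tolist())
# collar centre in tool from bore-top pixel at depth x=-.0548
o,d=ray(W,265+215/4,225+262/4);o=R.T@(o-p);d=R.T@d;print('bore top tool',o+d*(-.0548-o[0])/d[0])
o,d=ray(W,265+220/4,225+257/4);
```

```text
0.1 [322.22872751 214.5067727 ]
0.11 [321.66104741 219.32751791]
0.12 [321.04158002 224.58800204]
0.13 [320.36290272 230.35124658]
216 [195, 194, 177, 127, 126, 127, 125, 124, 122, 119, 118, 115, 112, 110, 107, 104, 100, 99, 97, 92, 89, 86, 83, 80, 76, 73, 71, 74, 73, 74, 74, 105, 140, 141, 141, 142, 141, 141, 141, 142]
220 [192, 176, 127, 127, 126, 126, 124, 123, 121, 118, 116, 113, 111, 109, 106, 101, 100, 98, 94, 91, 88, 84, 81, 79, 75, 73, 72, 75, 73, 73, 74, 104, 138, 139, 139, 139, 140, 139, 139, 139]
224 [179, 127, 127, 127, 126, 125, 124, 121, 119, 118, 115, 113, 110, 108, 104, 101, 100, 97, 92, 89, 86, 84, 81, 78, 75, 73, 73, 74, 74, 73, 73, 104, 139, 139, 140, 139, 140, 139, 140, 140]
227 [141, 128, 126, 126, 125, 124, 122, 120, 119, 120, 119, 120, 118, 116, 113, 111, 108, 102, 95, 89, 85, 83, 80, 77, 76, 74, 74, 74, 73, 73, 73, 105, 141, 143, 143, 143, 143, 143, 142, 140]
bore top tool [-5.48000000e-02 -7.26958078e-05  2.16108516e-03]
```

```bash
sed -i 's/-.0348,-.0006,.0004/-.0348,.0003,.0012/' h.py
```

Request:
jog_arm(targets=[[255,0.4,-0.2,-0.25,0],[255,0.4,0,0,0],[255,0,0,0,0]])

```text
time_s: 21.0
position: [0.4559, -0.1991, 0.1296]
tcp_rot: [[0.015, -0.38, 0.925], [-0.047, 0.923, 0.381], [-0.999, -0.049, -0.004]]
wrist_force: [0.1, 0.9, -2.2]
opening: 0.0422
```

```bash
python3 -c "
from h import *
col()"
```

```text
21.0 [ 0.4559 -0.1991  0.1296] [[0.015, -0.38, 0.925], [-0.047, 0.923, 0.381], [-0.999, -0.049, -0.004]] F [ 0.1  0.9 -2.2] op 0.0422 q [ 0.922  0.856 -1.12   2.021  1.044  0.971  1.193]
collar under [ 0.4564 -0.1967  0.1643] axis [0.026 0.013 1.   ] zyaw 22.4 shift cm [-0.01  0.17 -0.13]
```

Request:
jog_arm(targets=[[255,0,0.17,-0.13,0],[255,0.4,0,0,0],[255,0,0,0,0]])

```text
time_s: 21.25
position: [0.4539, -0.1985, 0.1254]
tcp_rot: [[0.015, -0.38, 0.925], [-0.047, 0.924, 0.38], [-0.999, -0.05, -0.004]]
wrist_force: [-0.3, 0.1, -2.7]
opening: 0.0419
```

```bash
python3 -c "
from h import *
col()"
```

```text
21.25 [ 0.4539 -0.1985  0.1254] [[0.015, -0.38, 0.925], [-0.047, 0.924, 0.38], [-0.999, -0.05, -0.004]] F [-0.3  0.1 -2.7] op 0.0419 q [ 0.919  0.86  -1.114  2.031  1.055  0.962  1.18 ]
collar under [ 0.4544 -0.1961  0.1601] axis [0.026 0.013 1.   ] zyaw 22.3 shift cm [-0.    0.04  0.03]
```

Aligned within 0.5 mm. Lowering in small steps and watching the force.

Request:
jog_arm(targets=[[255,0.5,0.04,0.03,0],[255,0.5,0,0,0],[255,0,0,0,0]])

```text
time_s: 21.5
position: [0.4543, -0.1985, 0.1145]
tcp_rot: [[0.016, -0.38, 0.925], [-0.048, 0.924, 0.38], [-0.999, -0.05, -0.004]]
wrist_force: [0.1, 0.6, -1.9]
opening: 0.042
```

```bash
python3 -c "
from h import *
col()"
```

```text
21.5 [ 0.4543 -0.1985  0.1145] [[0.016, -0.38, 0.925], [-0.048, 0.924, 0.38], [-0.999, -0.05, -0.004]] F [ 0.1  0.6 -1.9] op 0.042 q [ 0.91   0.875 -1.099  2.04   1.082  0.949  1.158]
collar under [ 0.4547 -0.1961  0.1492] axis [0.025 0.014 1.   ] zyaw 22.3 shift cm [-0.    0.05 -0.01]
```

Request:
jog_arm(targets=[[255,0.4,0.04,0,0],[255,0.3,0,0,0],[255,0,0,0,0]])

```text
time_s: 21.75
position: [0.4542, -0.1984, 0.1063]
tcp_rot: [[0.015, -0.38, 0.925], [-0.047, 0.924, 0.38], [-0.999, -0.049, -0.004]]
wrist_force: [0.5, -1.0, -2.5]
opening: 0.0422
```

```bash
python3 -c "
from h import *
col()"
```

```text
21.75 [ 0.4542 -0.1984  0.1063] [[0.015, -0.38, 0.925], [-0.047, 0.924, 0.38], [-0.999, -0.049, -0.004]] F [ 0.5 -1.  -2.5] op 0.0422 q [ 0.903  0.888 -1.088  2.046  1.102  0.939  1.142]
collar under [ 0.4546 -0.196   0.141 ] axis [0.026 0.013 1.   ] zyaw 22.3 shift cm [-0.    0.03 -0.  ]
```

Request:
jog_arm(targets=[[255,0.3,0.03,0,0],[255,0.3,0,0,0],[255,0,0,0,0]])

```text
time_s: 22.0
position: [0.4542, -0.1983, 0.0996]
tcp_rot: [[0.015, -0.38, 0.925], [-0.047, 0.924, 0.38], [-0.999, -0.049, -0.004]]
wrist_force: [0.1, 0.2, -1.8]
opening: 0.0418
```

```bash
python3 -c "
from h import *
col()"
```

```text
22.0 [ 0.4542 -0.1983  0.0996] [[0.015, -0.38, 0.925], [-0.047, 0.924, 0.38], [-0.999, -0.049, -0.004]] F [ 0.1  0.2 -1.8] op 0.0418 q [ 0.898  0.898 -1.079  2.051  1.118  0.932  1.128]
collar under [ 0.4547 -0.1959  0.1343] axis [0.026 0.013 1.   ] zyaw 22.3 shift cm [-0.    0.03 -0.01]
```

Request:
jog_arm(targets=[[255,0.5,0.02,0,0],[255,0.5,0,0,0],[255,0,0,0,0]])

```text
time_s: 22.25
position: [0.4544, -0.1987, 0.0887]
tcp_rot: [[0.015, -0.38, 0.925], [-0.047, 0.924, 0.38], [-0.999, -0.05, -0.004]]
wrist_force: [1.3, -0.1, -2.6]
opening: 0.0421
```

Request:
jog_arm(targets=[[255,0.5,0,0,0],[255,0.4,0,0,0],[255,0,0,0,0]])

```text
time_s: 22.5
position: [0.4544, -0.1992, 0.0785]
tcp_rot: [[0.015, -0.379, 0.925], [-0.047, 0.924, 0.38], [-0.999, -0.049, -0.004]]
wrist_force: [-0.2, -0.9, -2.1]
opening: 0.0419
```

```bash
python3 -c "
from h import *
col()"
```

```text
22.5 [ 0.4544 -0.1992  0.0785] [[0.015, -0.379, 0.925], [-0.047, 0.924, 0.38], [-0.999, -0.049, -0.004]] F [-0.2 -0.9 -2.1] op 0.0419 q [ 0.883  0.93  -1.05   2.064  1.172  0.91   1.087]
collar under [ 0.4549 -0.1969  0.1132] axis [0.026 0.013 1.   ] zyaw 22.3 shift cm [-0.01  0.12  0.01]
```

Request:
jog_arm(targets=[[255,0.5,0.1,0,0],[255,0,0,0,0],[255,0,0,0,0],[255,0,0,0,0]])

```text
time_s: 22.83
position: [0.4541, -0.1983, 0.0726]
tcp_rot: [[0.015, -0.38, 0.925], [-0.047, 0.924, 0.38], [-0.999, -0.049, -0.004]]
wrist_force: [0.8, 0.5, -1.6]
opening: 0.0422
```

Run:
```python
from h import *
s=col();W=shot('wrist','wf.png');S=shot('side','sf.png')
A=(.4545,-.1957)
u=np.array([np.cos(np.radians(22.2)),np.sin(np.radians(22.2)),0])
h=proj(S,np.array([*A,.118])+.034*u);e=proj(S,(*A,.15));print('screw',h,'end',e,'end W',proj(W,(*A,.15)))
g=cv2.cvtColor(S['pixels'],cv2.COLOR_BGR2GRAY)
x,y=h.round().astype(int);print(g[y-6:y+7,x-6:x+8])
x,y=e.round().astype(int);print(g[y-4:y+14:1,x-8:x+9])
g=cv2.cvtColor(W['pixels'],cv2.COLOR_BGR2GRAY);x,y=proj(W,(*A,.15)).round().astype(int)
print(g[y-28:y+60:4,x-36:x+37:4])
```

```text
22.8333 [ 0.4541 -0.1983  0.0726] [[0.015, -0.38, 0.925], [-0.047, 0.924, 0.38], [-0.999, -0.049, -0.004]] F [ 0.8  0.5 -1.6] op 0.0422 q [ 0.877  0.939 -1.043  2.069  1.188  0.903  1.072]
collar under [ 0.4546 -0.1959  0.1073] axis [0.026 0.013 1.   ] zyaw 22.3 shift cm [-0.    0.02 -0.  ]
screw [372.38949646 143.88740413] end [385.06197598 133.3691734 ] end W [315.40474038 321.15333657]
[[175 169 162 153 157 164 164 157 165 170 146  59  50  56]
 [172 161 155 153 158 165 163 159 166 175  89  50  50  49]
 [173 160 155 154 162 165 164 162 166 179  60  49  52  40]
 [171 162 152 154 161 167 164 164 168 144  53  49  51  52]
 [170 159 154 155 162 169 139 115 121 133  44  46  54  52]
 [168 157 153 158 165 141  94 101 104 110  72  34  50  55]
 [167 158 151 160 169 145  89 103 107 112  74  36  38  41]
 [172 161 158 167 144 115  68  88  88  90  60  41  38  41]
 [124 106  89  89  91  91  82  72  61  70  37  40  41  40]
 [ 85  87  88  87  90  91  93  94  93  94  63  34  40  41]
 [ 88  92  89  90  92  91  90  93  93  87 175 122  44  35]
 [ 88  92  94  92  90  93  93  90  64 205 203 203 210 100]

[... 2421 characters left out ...]
 101 100  73  73  96  97 103 102 101 100  83
   98]
 [ 95  96  97  98  98 101 103 100 101  73  73  73  72 102 102 101  99  72
   74]
 [ 96  95  97  97 115 100 102 100 101  74  72  73  73 102 101 101  98  71
   72]
 [ 97  96  97  97 107  99 101  99 102  72  72  73  72 102 100 101  99  72
   73]
 [ 80  81  81  80 102 100 101  98  97  72  72  72  72 101 101 101  99  76
   65]
 [ 35  36  35  35  37  37  37  50  86  88  89  70  71  70  42  41  41  41
   41]
 [ 35  33  34  35  36  34  35  34  35  36  35  35  42  42  41  41  40  40
   40]
 [ 32  31  31  33  33  33  33  34  34  32  33  37  37  36  37  36  35  37
   37]
 [ 33  33  34  33  34  33  34  34  33  34  35  40  41  39  39  40  40  39
   40]]
```

The wrist picture shows the bright shaft end standing above the ring. In the side view the screw is where predicted, and the boss shows clear below. No contact force, so I'm handing in.

```bash
python3 -c "
from h import *
print(manip.close_job()); st()"
```

```text
the job is handed in; nothing more can be done
None
the job is handed in; nothing more can be done
```

The collar is on the shaft and the gripper still holds it. The job was handed in at about 22.8 s, and I don't know the verdict.

**Shaft:** I turned it in two pinches. The second was square on the flat, closing to about 14.3 mm (readings ran about 2 mm low). I stopped with the flat facing about 22–23°, against about 22° for the guide. A close wrist picture after letting go showed the flat parallel to the guide posts' faces.

**Collar:** I took the ring farthest to the robot's right and lowered it with no sign of contact.

**Last checks:**

| Check | Result |
|---|---|
| Underside height | about 107 mm, so the ring covers about 107–127 mm |
| Clearance above the boss | about 22 mm |
| Shaft end standing out on top | about 23 mm |
| Screw direction | about 22°, at the guide; the last picture I viewed, before lowering, showed it midway between the posts |
| Distance off the shaft's axis | about 0.2 mm by calculation |
| Tilt | about 1.7° |
| Wrist force | about 2 N, which is just the collar's weight |

**What went wrong or disagreed:**
- **Missed pinch:** my first pinch closed on nothing, because the fingertips sat about 30 mm behind the reported TCP. I went by the pictures and the force after that.
- **Tilt:** the tool leaned about 3°, and the jog moves can't correct that.
- **Final pose:** I had used up my picture views, so I checked it from the arm's pose and camera pixel values only.

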